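# Hold the rod flange over the stand base for screwing

### The arm

A 7-joint arm with a two-finger parallel gripper is mounted at the origin on the work surface. World frame = base frame: x ahead of the robot, y to its left, z up, the work surface at z = 0. Lengths are in m, angles in rad, forces in N, time in s.
With the tool pointing down it reaches from about 0.35 to 0.9 m from the base axis. Payload 19.9 kg.
Tool frame: the origin (TCP) lies on the centre line of the jaws, within the pads' length; the fingertips stand 25 mm ahead of it and the grasp point (between the pads) lies 6 mm ahead of it (tip_extent is the distance from the TCP to the fingertips, in m); z points along the fingers, y is the line along which they close (so a half turn about z gives the same grasp; the last joint's range is limited). The gripper opens to 94 mm and grips with 3 to 60 N. Pads are 16 mm wide; open, the fingers measure 119 mm over their backs; the gripper's body (75 mm by 177 mm) begins 78 mm behind the grasp point.
Start: joints at [1.101, 0.417, -0.01, 1.614, 0.005, 1.111, -0.053], TCP at [0.26, -0.568, 0.23] pointing down, gripper open.
Joint ranges: [-2.81, 2.81], [-0.39, 2.02], [-1.27, 1.25], [0.06, 2.57], [-1.19, 4.33], [0.19, 2], [-2.82, 2.82]. Speed limits (rad/s): [1.89, 1.89, 2.39, 2.39, 3.01, 3.01, 3.01].

### API

Orientations are given as a unit quaternion [x, y, z, w].
In Python, from station import observe, get_image, hand_in, tip_extent gives the robot as it stands.
- The arm moves only by the tool jog_arm, never from a script. Its argument "targets" is a list of rows, each an object of numbers: "gripper": the opening, from 0 (shut) to 1 (fully open); "dx", "dy", "dz": the shift along the tool's x, y, z as a fraction of full scale; "rx", "ry", "rz": the turn, a rotation vector about the tool's x, y, z as a fraction of full scale. A call has 1 to 20 rows; each row shifts and turns the commanded pose from where the row before left it, along the tool's axes as they then stand; what a row does not reach is not made up. Full scale, the value 1, is 0.2 m for a shift and 180 degrees for a turn. A row lasts 1/8 s, in which the tool goes at most 62.5 mm and 10.7 degrees, less where a joint would pass 70% of its speed; a pose out of reach is approached as far as the arm can. A call with a number of a shift or a turn outside -1 to 1 is refused whole. A call with a gripper value outside its range is refused whole. The fingers move at their own pace and stop on an object; "squeeze" is the grip in N (left out, the last holds). Time passes only in rows, so rows that do not move let the fingers close. It gives the time, the measured TCP pose, the force, the opening and the grip force at its end, in the units of the state.
- observe(): the state, without advancing time (a new reading comes with each control period).
- get_image(name): name is "scene" or "top" or "wrist"; returns a dict with "img" (420x560x3 uint8, red, green, blue), "fx", "fy", "cx", "cy" (pixels), "k1" (the pictures are not rectified: a ray, as slopes to the right and down, at radius r is drawn at 1 + k1 r^2 times it, then the intrinsics apply), "T" (4x4, takes a point from camera to world coordinates). Camera axes: x right, y down, z forward; pixel columns grow to the right and rows downward; lengths in m; the calibration is good to about 2 mm. A picture is of the moment at which its call begins. There is no depth.
- hand_in(): hands the job in; it is judged then, once.
The state is a dict: "t": time; "joint_pos": joint angles; "qvel": joint speeds; "effort": joint torques, N m; "ee_pos": TCP position; "orientation": TCP orientation; "contact_force": force on the tool from outside, world axes, zero at the start; "torque": the same for the moment, N m; "finger_gap": opening from 0.0 (shut) to 1.0 (fully open); "gripper_force": force on a finger pad.
Only numpy, scipy, OpenCV 4.12 (cv2) and the standard library are available. Lean on these libraries where they do the work, as an engineer would, in place of code of your own. Each camera call takes 0.05 s, during which the arm holds its last target. There are 200 camera calls.

### The job

First swing the bench magnifier aside by its pin until its lens no longer hangs over the grey stand base, where its stiff joint will keep it. Then pick up the aluminium rod flange and hold it level about 15 mm above the stand base, not touching it, with its four holes straight above the four threaded holes (either way round), so that a colleague can start the screws: finish while still gripping and holding it there. Leave everything else on the bench where it stands.

Things in the scene. Friction and masses are not known exactly. Their poses are not given: they have to be found in the camera images.
- flange: Loose aluminium rod flange, 0.2 to 0.45 kg, plate-down on the bench. Plate 70 (x) by 100 (y) by 6 mm with four 12 mm through holes at x +-23, y +-38 mm; a solid clamp block in its middle, 32 (x) by 44 mm (y), rises to 56 mm above the underside: grip it across the 32 mm, fingers above the plate. Small dark screw head on its +y side, 7 mm proud. Origin: centre of the plate underside, z up.
- stand_base: The grey painted steel base plate of a burette stand, fixed on the bench at any yaw up to about 20 degrees: 140 mm (its x) by 200 mm (its y) by 20 mm high. Four threaded holes (8 mm diameter, 14 mm deep) in its top at x = +-23, y = +-38 mm. Origin: centre of its underside, z up.
- base_holes (a point): Centre of the pattern of four threaded holes, on the top face of the stand base (20 mm above the bench), axes as the stand base.
- base_hole0 (a point): Mouth of the threaded hole at x = -23, y = -38 mm of the stand base.
- base_hole2 (a point): Mouth of the threaded hole at x = +23, y = +38 mm of the stand base, diagonally opposite.
- flange_hole0 (a point): Lower mouth of the flange hole at x = -23, y = -38 mm of the flange.
- flange_hole2 (a point): Lower mouth of the flange hole at x = +23, y = +38 mm of the flange, diagonally opposite.
- magnifier (a joint): Angle of the magnifier's arm about its vertical post, rad, from -1.5 to 1.5; 0 points the arm along -x of its stand (towards the robot) and it grows counter-clockwise seen from above, so the lens then swings to the robot's right (-y). Friction holds it wherever it is left; moving it takes about 3 to 4 N at the pin.
- pivot (a point): Axis of the magnifier's post, at the arm's height (157 mm). The steel post is 16 mm thick and 183 mm high, on a fixed round foot of 110 mm diameter and 18 mm height, on the far side of the stand base.
- lens (a point): Centre of the magnifier's lens, 240 mm from the post's axis and 157 mm above the bench; its black ring measures 92 mm over all and is 12 mm thick. The level arm between post and ring is 16 mm wide and 12 mm thick (top at 163 mm).
- pin (a point): The magnifier's upright black grip pin, 14 mm diameter, which stands on the arm 185 mm from the post's axis, with its foot at 163 mm and its top at 212 mm above the bench; this point is on its axis at 190 mm.
- beaker: Bystander: loose clear beaker, 68 mm across, 90 mm high. Origin: centre of its underside.
- reagent: Bystander: loose amber reagent bottle, 70 mm across, 150 mm high. Origin: centre of its underside.
- wash_bottle: Bystander: loose clear bottle with a cap, 64 mm across, 170 mm high. Origin: centre of its underside.
- driver: Bystander: loose screwdriver, 180 mm long, lying on the robot's left.
- dish: Bystander: loose round glass dish with lid, 90 mm across, 14 mm high. Origin: centre of its underside.
Not all that is in view belongs to the job. What is shaped like the flange but pink is not meant.

How it is judged:
By the outcome, as a careful person would: the job done as asked, in the order asked, and still so for the second after the job is handed in, while the arm keeps its last pose, push and grip.
It also fails if it takes over 58 s, if anything falls off the work surface, if the arm or the gripper's body presses on something with over 40 N, if the wrist force passes 120 N, or if a joint passes its speed limit or range.

## Working session

There is one attempt and no reset: what is moved stays moved. The work goes in short steps, Python scripts to look and compute and a tool call to move; the robot and the scene stay as the last step left them, time stands still between calls to the robot, and variables do not carry over. Pictures are saved under pics/ and viewed, at most 10 in all, crops included, and the job is handed in when it is done.

Besides the shell and the picture viewer there is one more tool, called after ">>>" as name(argument=value, ...) on one line, values as JSON. jog_arm: Moves the arm, as the interface text tells. Shift numbers are shares of 0.2 m and turn numbers shares of 180 degrees, none past 1 either way. Its arguments: {"type":"object","properties":{"targets":{"type":"array","items":{"type":"object","properties":{"gripper":{"type":"number"},"dx":{"type":"number","minimum":-1,"maximum":1},"dy":{"type":"number","minimum":-1,"maximum":1},"dz":{"type":"number","minimum":-1,"maximum":1},"rx":{"type":"number","minimum":-1,"maximum":1},"ry":{"type":"number","minimum":-1,"maximum":1},"rz":{"type":"number","minimum":-1,"maximum":1}}}},"squeeze":{"type":"number"}},"required":["targets"]}

```bash
mkdir -p pics; cat > h.py <<'E'
import numpy as np, cv2, json
from station import observe, get_image
def shot(name,fn):
    d=get_image(name); cv2.imwrite(f'pics/{fn}.png',d['img'][...,::-1]); 
    np.savez(f'pics/{fn}.npz',**{k:np.array(v) for k,v in d.items()}); return d
def load(fn): return dict(np.load(f'pics/{fn}.npz'))
def und(d,uv):
    K=np.array([[d['fx'],0,d['cx']],[0,d['fy'],d['cy']],[0,0,1]],float)
    p=np.atleast_2d(np.array(uv,float)); s=(p-[d['cx'],d['cy']])/[d['fx'],d['fy']]; q=s.copy()
    for _ in range(30): q=s/(1+d['k1']*(q**2).sum(1,keepdims=True))
    return q
def pt(d,uv,z):
    q=und(d,uv); r=np.c_[q,np.ones(len(q))]@d['T'][:3,:3].T; o=d['T'][:3,3]
    return o+r*((z-o[2])/r[:,2])[:,None]
def proj(d,P):
    P=np.atleast_2d(P); c=(P-d['T'][:3,3])@d['T'][:3,:3]; q=c[:,:2]/c[:,2:]
    q=q*(1+d['k1']*(q**2).sum(1,keepdims=True)); return q*[d['fx'],d['fy']]+[d['cx'],d['cy']]
E
python3 - <<'E'
from h import *
a=shot('top','top0'); b=shot('scene','scene0')
cv2.imwrite('pics/both0.png',np.hstack([cv2.resize(x['img'][...,::-1],(560,420)) for x in (a,)]))
o=observe(); print(o)
for d in (a,b): print(d['T'].round(3).tolist(),d['fx'],d['k1'])
E
```

```text
{'t': 0.1, 'joint_pos': array([ 1.10049209,  0.41785468, -0.01035007,  1.61410474,  0.00468112,
        1.11070347, -0.0529874 ]), 'qvel': array([-0.00183002, -0.00145934,  0.0007297 , -0.00129947,  0.00029692,
       -0.00025795, -0.00037019]), 'effort': array([ 4.03907816e-04, -8.52574468e+01,  6.39661923e-01, -4.26693070e+01,
       -4.88733687e-02,  1.63047190e-02, -4.33721198e-05]), 'ee_pos': array([ 0.25975847, -0.56812381,  0.22992869]), 'orientation': array([ 9.77097771e-01,  2.12790207e-01, -1.34410865e-04, -5.05437998e-04]), 'contact_force': array([-0.75338101,  0.4315703 ,  0.25525796]), 'torque': array([-0.00183054,  0.01600663, -0.03054058]), 'gripper_force': 0.0, 'finger_gap': 0.99704953391385}
[[-0.019, -0.994, 0.105, 0.424], [-1.0, 0.019, 0.003, -0.002], [-0.005, -0.105, -0.995, 1.282], [0.0, 0.0, 0.0, 1.0]] 472.9864826901333 -0.07617469445788493
[[0.76, 0.369, -0.535, 1.072], [0.65, -0.45, 0.613, -0.597], [-0.015, -0.813, -0.581, 0.678], [0.0, 0.0, 0.0, 1.0]] 409.2232117611319 -0.04745606239957473
```

View pics/top0.png

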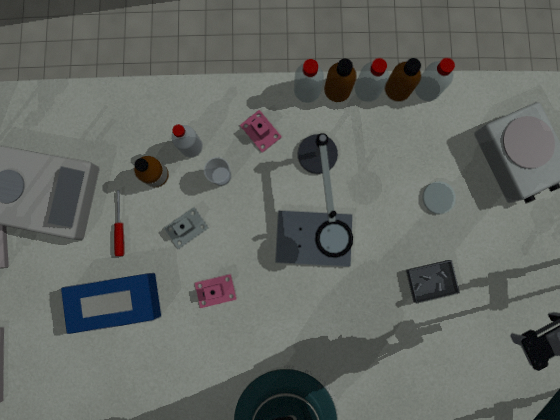

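View pics/scene0.png

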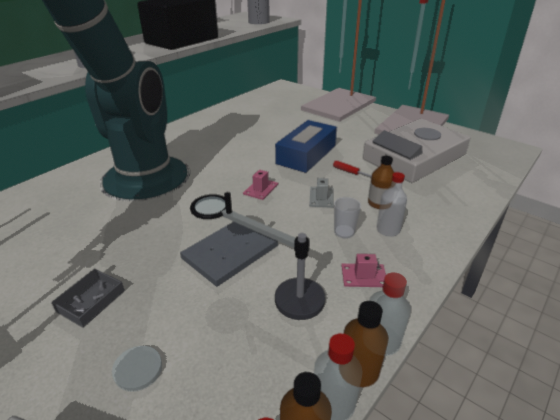

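The top view shows the stand base at about (314,238), with the lens at (334,239) above it. The post top is at (322,140), the pin at (332,215), and the grey flange at (186,228). I'll zoom in for precise points.

```bash
python3 - <<'E'
from h import *
d=load('top0'); im=d['img'][...,::-1]
c=im[120:280,150:370]; c=cv2.resize(c,None,fx=3.6,fy=3.6,interpolation=cv2.INTER_CUBIC)
c=np.clip(c.astype(float)*1.5,0,255).astype(np.uint8)
cv2.imwrite('pics/crop0.png',c)
E
```

```text
(no output)
```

View pics/crop0.png

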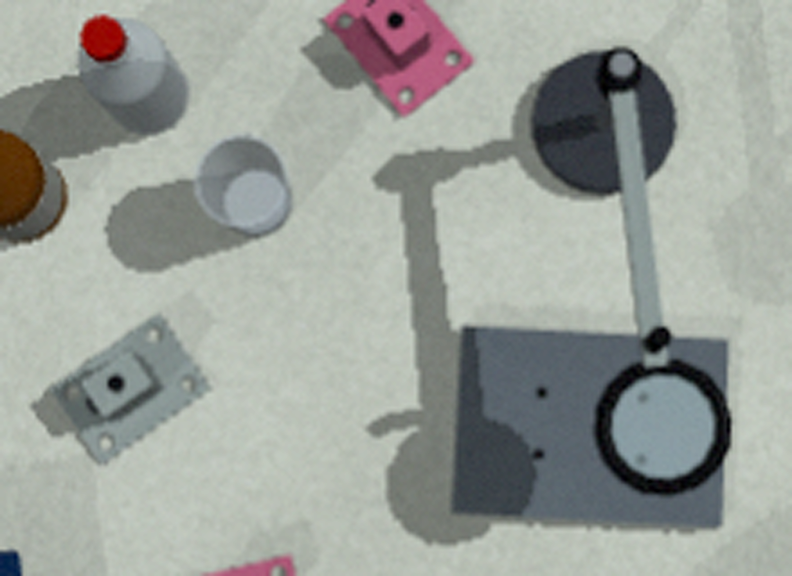

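The crop shows the base holes at (542,393), (538,454), (643,398) and (640,460). The flange holes are at (157,335), (188,384), (106,442) and (75,393). The pin top is at (657,337) and the lens centre at (663,426).

```bash
cat >> h.py <<'E'
def fitpat(P,half):  # P: 4 pts ordered as half signs ; returns centre,yaw,resid (mm)
    P=P[:,:2]; c=P.mean(0); q=P-c
    z=(q[:,0]+1j*q[:,1]); w=half[:,0]+1j*half[:,1]; a=np.angle((z*w.conj()).sum())
    r=z-w*np.exp(1j*a); return c,a,abs(r)*1000
def tooldelta(o,goal,yaw):
    # for downward tool: tool-y axis direction yaw; prints fractions dx,dy,dz (turn done after) and rz
    from scipy.spatial.transform import Rotation as R
    M=R.from_quat(o['orientation']).as_matrix(); d=M.T@(np.array(goal)-o['ee_pos'])/0.2
    cur=np.arctan2(M[1,1],M[0,1]); t=(yaw-cur+np.pi/2)%np.pi-np.pi/2
    print('delta frac',d.round(3),'rz frac',round(-t/np.pi,3),'cur y-axis yaw',round(cur,3)); return d,-t/np.pi
E
python3 - <<'E'
from h import *
d=load('top0'); f=lambda L:np.array([[150+(x+.5)/3.6-.5,120+(y+.5)/3.6-.5] for x,y in L])
H=np.array([[1,1],[-1,1],[1,-1],[-1,-1]])*[.023,.038]
B=pt(d,f([(542,393),(538,454),(643,398),(640,460)]),.02); print('base',B.round(4).tolist(),fitpat(B,H))
C=pt(d,f([(463,327),(453,514),(727,340),(720,526)]),.02); print('corners',fitpat(C,np.array([[1,1],[-1,1],[1,-1],[-1,-1]])*[.07,.1]))
F=pt(d,f([(157,335),(188,384),(106,442),(75,393)]),.006); print('fl',F.round(4).tolist())
# long side 76
print(np.linalg.norm(F-np.roll(F,-1,0),axis=1))
print('fl fit',fitpat(F[[1,0,2,3]],np.array([[1,-1],[1,1],[-1,-1],[-1,1]])*[.038,.023]))
print('bore',pt(d,f([(116,383)]),.056))
pin=pt(d,f([(657,337)]),.212)[0];lens=pt(d,f([(663,426)]),.16)[0];piv=pt(d,f([(622,65)]),.183)[0]
for n,p in (('pin',pin),('lens',lens),('piv',piv)):
    v=p-piv; print(n,p.round(4),np.hypot(*v[:2]).round(4),np.arctan2(-v[1],-v[0]).round(3))
print('foot',pt(d,f([(604,122)]),.018))
E
```

```text
base [[0.5052, -0.0486, 0.02], [0.46, -0.0446, 0.02], [0.5, -0.1235, 0.02], [0.4541, -0.12, 0.02]] (array([ 0.47982643, -0.08418707]), np.float64(-0.07610447201533324), array([0.7400453 , 0.26414436, 0.32881976, 0.3525099 ]))
corners (array([ 0.47973162, -0.08425972]), np.float64(-0.06816098102231624), array([1.80792379, 1.28077873, 1.52212441, 1.95132948]))
fl [[0.5554, 0.2407, 0.006], [0.5179, 0.2172, 0.006], [0.4753, 0.2793, 0.006], [0.5126, 0.303, 0.006]]
[0.0442939  0.07533005 0.04420882 0.07559514]
fl fit (array([0.51530084, 0.26003832]), np.float64(-0.9797188818264997), array([1.59371432, 0.64712951, 0.59827855, 1.5480478 ]))
bore [[0.51586614 0.26108812 0.056     ]]
pin [ 0.5268 -0.115   0.212 ] 0.1844 0.078
lens [ 0.4728 -0.1227  0.16  ] 0.2389 0.093
piv [ 0.7106 -0.1005  0.183 ] 0.0 -3.142
foot [[ 0.70971258 -0.10042176  0.018     ]]
```

```bash
python3 - <<'E'
from h import *
from station import tip_extent
o=observe(); print(tip_extent if not callable(tip_extent) else tip_extent())
tooldelta(o,[0.5268,-0.115,0.27],np.pi/2+.08)
E
```

```text
0.025
delta frac [ 2.156 -1.505 -0.199] rz frac 0.111 cur y-axis yaw -1.142
```

>>> jog_arm(targets=[{"dz": -0.1, "gripper": 0.4}, {"dz": -0.1}, {"dx": 0.18, "dy": -0.125}, {"dx": 0.18, "dy": -0.125}, {"dx": 0.18, "dy": -0.125}, {"dx": 0.18, "dy": -0.125}, {"dx": 0.18, "dy": -0.125}, {"dx": 0.18, "dy": -0.125}, {"dx": 0.18, "dy": -0.125}, {"dx": 0.18, "dy": -0.125}, {"dx": 0.18, "dy": -0.125}, {"dx": 0.18, "dy": -0.125}, {"dx": 0.18, "dy": -0.125}, {"dx": 0.18, "dy": -0.125}, {"rz": 0.055}, {"rz": 0.056}, {}])

```text
validation failed for argument at $.ta...
```

```bash
python3 - <<'E'
from h import *
o=observe(); print(o['t'],o['ee_pos'],o['finger_gap'],o['joint_pos'].round(2))
tooldelta(o,[0.5268,-0.115,0.197],np.pi/2+.08)
d=shot('wrist','w1'); print(proj(d,[[.5268,-.115,.212],[.5268,-.115,.163]]))
E
```

```text
0.1 [ 0.25975847 -0.56812381  0.22992869] 0.99704953391385 [ 1.1   0.42 -0.01  1.61  0.    1.11 -0.05]
delta frac [ 2.156 -1.505  0.166] rz frac 0.111 cur y-axis yaw -1.142
[[1131.23054194 1325.00101023]
 [  92.55015411  -35.03732657]]
```

View pics/w1.png

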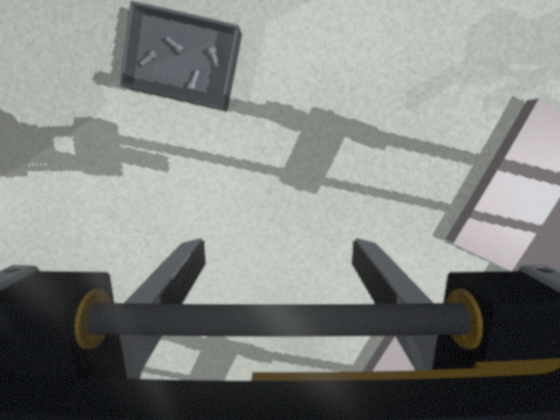

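The move was refused at validation, so the arm hasn't moved. The wrist view only shows the screw tray at (180,55). I'll retry with the gripper value in every row and no empty row.

>>> jog_arm(targets=[{"dx": 0, "dy": 0, "dz": -0.1, "rx": 0, "ry": 0, "rz": 0, "gripper": 0.4}, {"dx": 0, "dy": 0, "dz": -0.1, "rx": 0, "ry": 0, "rz": 0, "gripper": 0.4}])

```text
t: 0.4
ee_pos: [0.2598, -0.5682, 0.2706]
orientation: [0.977, 0.213, -0.0, -0.0]
contact_force: [-0.3, 0.5, -0.0]
finger_gap: 0.823
gripper_force: 0.0
```

>>> jog_arm(targets=[{"dx": 0.18, "dy": -0.125, "gripper": 0.4}, {"dx": 0.18, "dy": -0.125, "gripper": 0.4}, {"dx": 0.18, "dy": -0.125, "gripper": 0.4}, {"dx": 0.18, "dy": -0.125, "gripper": 0.4}, {"dx": 0.18, "dy": -0.125, "gripper": 0.4}, {"dx": 0.18, "dy": -0.125, "gripper": 0.4}, {"dx": 0.18, "dy": -0.125, "gripper": 0.4}, {"dx": 0.18, "dy": -0.125, "gripper": 0.4}, {"dx": 0.18, "dy": -0.125, "gripper": 0.4}, {"dx": 0.18, "dy": -0.125, "gripper": 0.4}, {"dx": 0.18, "dy": -0.125, "gripper": 0.4}, {"dx": 0.18, "dy": -0.125, "gripper": 0.4}, {"rz": 0.055, "gripper": 0.4}, {"rz": 0.056, "gripper": 0.4}, {"dz": 0, "gripper": 0.4}])

```text
validation failed for argument at $.ta...
```

>>> jog_arm(targets=[{"dx": 0.18, "dy": -0.125, "dz": 0, "rx": 0, "ry": 0, "rz": 0, "gripper": 0.4}, {"dx": 0.18, "dy": -0.125, "dz": 0, "rx": 0, "ry": 0, "rz": 0, "gripper": 0.4}, {"dx": 0.18, "dy": -0.125, "dz": 0, "rx": 0, "ry": 0, "rz": 0, "gripper": 0.4}, {"dx": 0.18, "dy": -0.125, "dz": 0, "rx": 0, "ry": 0, "rz": 0, "gripper": 0.4}, {"dx": 0.18, "dy": -0.125, "dz": 0, "rx": 0, "ry": 0, "rz": 0, "gripper": 0.4}, {"dx": 0.18, "dy": -0.125, "dz": 0, "rx": 0, "ry": 0, "rz": 0, "gripper": 0.4}, {"dx": 0.18, "dy": -0.125, "dz": 0, "rx": 0, "ry": 0, "rz": 0, "gripper": 0.4}, {"dx": 0.18, "dy": -0.125, "dz": 0, "rx": 0, "ry": 0, "rz": 0, "gripper": 0.4}, {"dx": 0.18, "dy": -0.125, "dz": 0, "rx": 0, "ry": 0, "rz": 0, "gripper": 0.4}, {"dx": 0.18, "dy": -0.125, "dz": 0, "rx": 0, "ry": 0, "rz": 0, "gripper": 0.4}, {"dx": 0.18, "dy": -0.125, "dz": 0, "rx": 0, "ry": 0, "rz": 0, "gripper": 0.4}, {"dx": 0.18, "dy": -0.125, "dz": 0, "rx": 0, "ry": 0, "rz": 0, "gripper": 0.4}, {"dx": 0, "dy": 0, "dz": 0, "rx": 0, "ry": 0, "rz": 0.055, "gripper": 0.4}, {"dx": 0, "dy": 0, "dz": 0, "rx": 0, "ry": 0, "rz": 0.056, "gripper": 0.4}, {"dx": 0, "dy": 0, "dz": 0, "rx": 0, "ry": 0, "rz": 0, "gripper": 0.4}])

```text
t: 2.28
ee_pos: [0.5279, -0.1158, 0.2703]
orientation: [0.999, 0.041, -0.0, -0.0]
contact_force: [0.2, 0.3, 0.1]
finger_gap: 0.4
gripper_force: 0.0
```

```bash
python3 - <<'E'
from h import *
o=observe(); print(o['t'],o['ee_pos'],o['finger_gap'],o['joint_pos'].round(2))
tooldelta(o,[0.5268,-0.115,0.197],np.pi/2+.08)
d=shot('wrist','w2'); print(proj(d,[[.5268,-.115,.212],[.5268,-.115,.163]]))
E
```

```text
2.275 [ 0.52793361 -0.11584239  0.27027909] 0.40041896622786227 [ 0.39  0.24 -0.28  1.77  0.07  1.14 -1.4 ]
delta frac [-0.005 -0.005  0.366] rz frac 0.0 cur y-axis yaw -1.49
[[275.90171917 236.90251886]
 [276.30284546 219.95059594]]
```

View pics/w2.png

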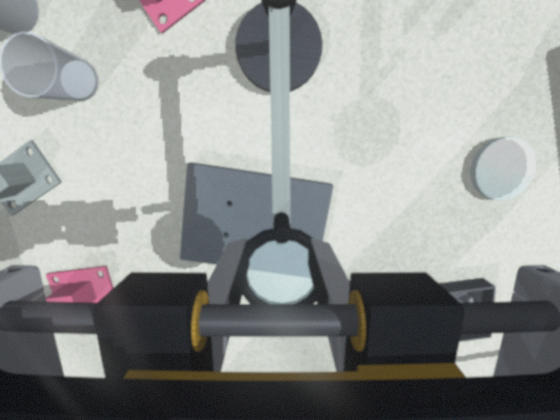

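In the wrist view the pin is at (281,222), laterally centred between the fingers. Next is the descent, keeping an eye on the force.

>>> jog_arm(targets=[{"dx": 0, "dy": 0, "dz": 0.12, "rx": 0, "ry": 0, "rz": 0, "gripper": 0.4}, {"dx": 0, "dy": 0, "dz": 0.12, "rx": 0, "ry": 0, "rz": 0, "gripper": 0.4}, {"dx": 0, "dy": 0, "dz": 0.12, "rx": 0, "ry": 0, "rz": 0, "gripper": 0.4}, {"dx": 0, "dy": 0, "dz": 0, "rx": 0, "ry": 0, "rz": 0, "gripper": 0.24}, {"dx": 0, "dy": 0, "dz": 0, "rx": 0, "ry": 0, "rz": 0, "gripper": 0.24}])

```text
t: 2.95
ee_pos: [0.5284, -0.116, 0.1994]
orientation: [0.999, 0.041, 0.0, 0.0]
contact_force: [-0.5, 0.5, 1.2]
finger_gap: 0.25
gripper_force: 0.0
```

>>> jog_arm(targets=[{"dx": 0.0017, "dy": 0.0555, "dz": 0, "rx": 0, "ry": 0, "rz": -0.0191, "gripper": 0.24}, {"dx": 0.0017, "dy": 0.0555, "dz": 0, "rx": 0, "ry": 0, "rz": -0.0191, "gripper": 0.24}, {"dx": 0.0017, "dy": 0.0555, "dz": 0, "rx": 0, "ry": 0, "rz": -0.0191, "gripper": 0.24}, {"dx": 0.0017, "dy": 0.0555, "dz": 0, "rx": 0, "ry": 0, "rz": -0.0191, "gripper": 0.24}, {"dx": 0.0017, "dy": 0.0555, "dz": 0, "rx": 0, "ry": 0, "rz": -0.0191, "gripper": 0.24}, {"dx": 0.0017, "dy": 0.0555, "dz": 0, "rx": 0, "ry": 0, "rz": -0.0191, "gripper": 0.24}, {"dx": 0.0017, "dy": 0.0555, "dz": 0, "rx": 0, "ry": 0, "rz": -0.0191, "gripper": 0.24}, {"dx": 0.0017, "dy": 0.0555, "dz": 0, "rx": 0, "ry": 0, "rz": -0.0191, "gripper": 0.24}])

```text
t: 3.95
ee_pos: [0.5563, -0.1993, 0.1997]
orientation: [0.961, 0.278, 0.001, 0.0]
contact_force: [0.8, 4.9, 1.1]
finger_gap: 0.241
gripper_force: 1.9
```

>>> jog_arm(targets=[{"dx": 0.0017, "dy": 0.0555, "dz": 0, "rx": 0, "ry": 0, "rz": -0.0191, "gripper": 0.24}, {"dx": 0.0017, "dy": 0.0555, "dz": 0, "rx": 0, "ry": 0, "rz": -0.0191, "gripper": 0.24}, {"dx": 0.0017, "dy": 0.0555, "dz": 0, "rx": 0, "ry": 0, "rz": -0.0191, "gripper": 0.24}, {"dx": 0.0017, "dy": 0.0555, "dz": 0, "rx": 0, "ry": 0, "rz": -0.0191, "gripper": 0.24}, {"dx": 0.0017, "dy": 0.0555, "dz": 0, "rx": 0, "ry": 0, "rz": -0.0191, "gripper": 0.24}, {"dx": 0.0017, "dy": 0.0555, "dz": 0, "rx": 0, "ry": 0, "rz": -0.0191, "gripper": 0.24}, {"dx": 0.0017, "dy": 0.0555, "dz": 0, "rx": 0, "ry": 0, "rz": -0.0191, "gripper": 0.24}, {"dx": 0.0017, "dy": 0.0555, "dz": 0, "rx": 0, "ry": 0, "rz": -0.0191, "gripper": 0.24}, {"dx": 0.0017, "dy": 0.0555, "dz": 0, "rx": 0, "ry": 0, "rz": -0.0191, "gripper": 0.24}, {"dx": 0.0017, "dy": 0.0555, "dz": 0, "rx": 0, "ry": 0, "rz": -0.0191, "gripper": 0.24}, {"dx": 0, "dy": 0, "dz": 0, "rx": 0, "ry": 0, "rz": 0, "gripper": 0.24}, {"dx": 0, "dy": -0.01, "dz": 0, "rx": 0, "ry": 0, "rz": 0, "gripper": 0.5}, {"dx": 0, "dy": -0.01, "dz": 0, "rx": 0, "ry": 0, "rz": 0, "gripper": 0.5}, {"dx": 0, "dy": 0, "dz": -0.15, "rx": 0, "ry": 0, "rz": 0, "gripper": 0.5}, {"dx": 0, "dy": 0, "dz": -0.15, "rx": 0, "ry": 0, "rz": 0, "gripper": 0.8}, {"dx": 0, "dy": 0, "dz": -0.15, "rx": 0, "ry": 0, "rz": 0, "gripper": 0.8}, {"dx": 0, "dy": 0, "dz": -0.15, "rx": 0, "ry": 0, "rz": 0, "gripper": 0.8}])

```text
t: 6.08
ee_pos: [0.6347, -0.2691, 0.3197]
orientation: [0.837, 0.548, -0.0, 0.0]
contact_force: [-0.0, 0.4, 0.3]
finger_gap: 0.777
gripper_force: 0.0
```

```bash
python3 - <<'E'
from h import *
o=observe(); print(o['t'],o['ee_pos'],o['finger_gap'],o['joint_pos'].round(2),o['contact_force'])
tooldelta(o,[0.5155,0.2605,0.27],0.591)
d=shot('top','top1')
im=d['img'][...,::-1]
c=im[120:280,150:460]; c=cv2.resize(c,None,fx=2.5,fy=2.5,interpolation=cv2.INTER_CUBIC)
cv2.imwrite('pics/crop1.png',np.clip(c.astype(float)*1.5,0,255).astype(np.uint8))
E
```

```text
6.075 [ 0.63467805 -0.26906243  0.31969719] 0.7772881601813046 [ 0.63  0.51 -0.43  1.31  0.21  1.37 -0.2 ] [-0.04170621  0.43359177  0.30803366]
delta frac [ 2.189 -1.604  0.248] rz frac -0.319 cur y-axis yaw -0.411
```

View pics/crop1.png

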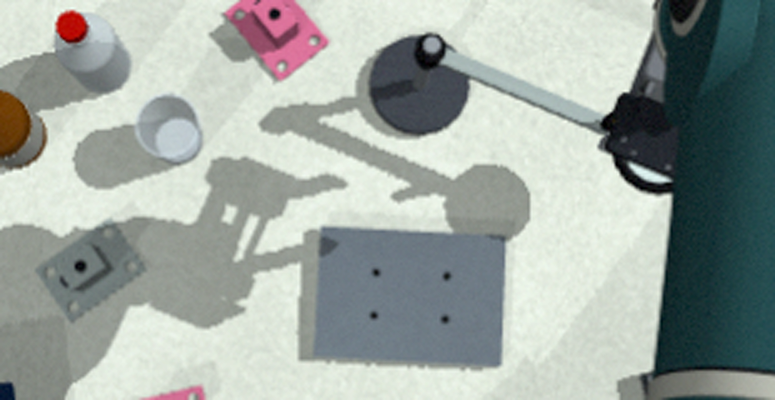

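The magnifier now stays at about 1.1 rad with its lens near crop (645,165), well clear of the base, and all four base holes show at (376,272), (374,315), (447,276) and (445,319). On to the flange.

>>> jog_arm(targets=[{"dx": 0.1684, "dy": -0.1234, "dz": 0, "rx": 0, "ry": 0, "rz": 0, "gripper": 0.8}, {"dx": 0.1684, "dy": -0.1234, "dz": 0, "rx": 0, "ry": 0, "rz": 0, "gripper": 0.8}, {"dx": 0.1684, "dy": -0.1234, "dz": 0, "rx": 0, "ry": 0, "rz": 0, "gripper": 0.8}, {"dx": 0.1684, "dy": -0.1234, "dz": 0, "rx": 0, "ry": 0, "rz": 0, "gripper": 0.8}, {"dx": 0.1684, "dy": -0.1234, "dz": 0, "rx": 0, "ry": 0, "rz": 0, "gripper": 0.8}, {"dx": 0.1684, "dy": -0.1234, "dz": 0, "rx": 0, "ry": 0, "rz": 0, "gripper": 0.8}, {"dx": 0.1684, "dy": -0.1234, "dz": 0, "rx": 0, "ry": 0, "rz": 0, "gripper": 0.8}, {"dx": 0.1684, "dy": -0.1234, "dz": 0, "rx": 0, "ry": 0, "rz": 0, "gripper": 0.8}, {"dx": 0.1684, "dy": -0.1234, "dz": 0, "rx": 0, "ry": 0, "rz": 0, "gripper": 0.8}, {"dx": 0.1684, "dy": -0.1234, "dz": 0, "rx": 0, "ry": 0, "rz": 0, "gripper": 0.8}, {"dx": 0.1684, "dy": -0.1234, "dz": 0, "rx": 0, "ry": 0, "rz": 0, "gripper": 0.8}, {"dx": 0.1684, "dy": -0.1234, "dz": 0, "rx": 0, "ry": 0, "rz": 0, "gripper": 0.8}, {"dx": 0.1684, "dy": -0.1234, "dz": 0, "rx": 0, "ry": 0, "rz": 0, "gripper": 0.8}, {"dx": 0, "dy": 0, "dz": 0, "rx": 0, "ry": 0, "rz": -0.053, "gripper": 0.8}, {"dx": 0, "dy": 0, "dz": 0, "rx": 0, "ry": 0, "rz": -0.053, "gripper": 0.8}, {"dx": 0, "dy": 0, "dz": 0, "rx": 0, "ry": 0, "rz": -0.053, "gripper": 0.8}, {"dx": 0, "dy": 0, "dz": 0, "rx": 0, "ry": 0, "rz": -0.053, "gripper": 0.8}, {"dx": 0, "dy": 0, "dz": 0, "rx": 0, "ry": 0, "rz": -0.053, "gripper": 0.8}, {"dx": 0, "dy": 0, "dz": 0, "rx": 0, "ry": 0, "rz": -0.053, "gripper": 0.8}])

```text
t: 8.5
ee_pos: [0.5154, 0.2602, 0.3185]
orientation: [0.469, 0.883, -0.0, 0.0]
contact_force: [-0.8, -0.2, -0.2]
finger_gap: 0.802
gripper_force: 0.0
```

```bash
python3 - <<'E'
from h import *
o=observe(); print(o['t'],o['ee_pos'],o['finger_gap'],o['joint_pos'].round(2),o['contact_force'])
tooldelta(o,[0.5155,0.2605,0.20],0.591)
d=shot('wrist','w3')
c=np.clip(d['img'][...,::-1].astype(float)*1.4,0,255).astype(np.uint8)
print(proj(d,[[.5155,.2605,.056],[.5155,.2605,.006]]).round(1).tolist())
c=cv2.resize(c[:315],(800,450),interpolation=cv2.INTER_CUBIC); cv2.imwrite('pics/crop3.png',c)
d=load('top1'); g=cv2.cvtColor(d['img'],cv2.COLOR_RGB2GRAY).astype(float); P=[]
for x,y in [(376,272),(374,315),(447,276),(445,319)]:
    u,v=150+(x+.5)/2.5-.5,120+(y+.5)/2.5-.5; u0,v0=round(u),round(v); w=g[v0-4:v0+5,u0-4:u0+5]; w=np.clip(np.median(w)-8-w,0,None)
    yy,xx=np.mgrid[v0-4:v0+5,u0-4:u0+5]; P.append([(w*xx).sum()/w.sum(),(w*yy).sum()/w.sum()])
B=pt(d,P,.02); print(fitpat(B,np.array([[1,1],[-1,1],[1,-1],[-1,-1]])*[.023,.038]))
E
```

```text
8.5 [0.51540542 0.26017458 0.31852801] 0.802444185480998 [ 0.13  0.37 -0.85  1.6   0.28  1.3  -0.16] [-0.75925059 -0.19764704 -0.22894649]
delta frac [0.001 0.001 0.593] rz frac 0.001 cur y-axis yaw 0.593
[[278.5, 189.9], [278.5, 184.7]]
(array([ 0.4802057 , -0.08422567]), np.float64(-0.07250283303964909), array([0.20959397, 0.04025856, 0.22437442, 0.06846353]))
```

View pics/crop3.png

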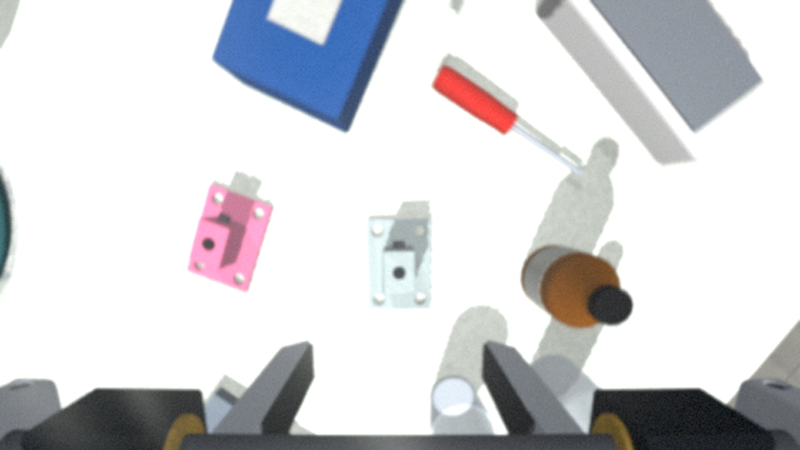

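The flange bore appears at image (279,190), where it was predicted, and the plate is square to the jaws. Descending to grip.

>>> jog_arm(targets=[{"dx": 0, "dy": 0, "dz": 0.2, "rx": 0, "ry": 0, "rz": 0, "gripper": 0.8}, {"dx": 0, "dy": 0, "dz": 0.2, "rx": 0, "ry": 0, "rz": 0, "gripper": 0.8}, {"dx": 0, "dy": 0, "dz": 0.2, "rx": 0, "ry": 0, "rz": 0, "gripper": 0.8}, {"dx": 0, "dy": 0, "dz": 0.2, "rx": 0, "ry": 0, "rz": 0, "gripper": 0.8}, {"dx": 0, "dy": 0, "dz": 0.2, "rx": 0, "ry": 0, "rz": 0, "gripper": 0.8}, {"dx": 0, "dy": 0, "dz": 0.2, "rx": 0, "ry": 0, "rz": 0, "gripper": 0.8}, {"dx": 0, "dy": 0, "dz": 0.12, "rx": 0, "ry": 0, "rz": 0, "gripper": 0.8}, {"dx": 0, "dy": 0, "dz": 0.07, "rx": 0, "ry": 0, "rz": 0, "gripper": 0.8}, {"dx": 0, "dy": 0, "dz": 0, "rx": 0, "ry": 0, "rz": 0, "gripper": 0.8}])

```text
t: 9.68
ee_pos: [0.5154, 0.2603, 0.0402]
orientation: [0.472, 0.882, -0.0, -0.0]
contact_force: [-0.4, 0.0, 0.3]
finger_gap: 0.798
gripper_force: 0.0
```

>>> jog_arm(targets=[{"dx": 0, "dy": 0, "dz": 0, "rx": 0, "ry": 0, "rz": 0, "gripper": 0.45}, {"dx": 0, "dy": 0, "dz": 0, "rx": 0, "ry": 0, "rz": 0, "gripper": 0.4}, {"dx": 0, "dy": 0, "dz": 0, "rx": 0, "ry": 0, "rz": 0, "gripper": 0.35}, {"dx": 0, "dy": 0, "dz": 0, "rx": 0, "ry": 0, "rz": 0, "gripper": 0.2}, {"dx": 0, "dy": 0, "dz": 0, "rx": 0, "ry": 0, "rz": 0, "gripper": 0.0}, {"dx": 0, "dy": 0, "dz": 0, "rx": 0, "ry": 0, "rz": 0, "gripper": 0.0}, {"dx": 0, "dy": 0, "dz": 0, "rx": 0, "ry": 0, "rz": 0, "gripper": 0.0}], squeeze=40)

```text
t: 10.55
ee_pos: [0.5158, 0.2604, 0.0406]
orientation: [0.472, 0.882, 0.0, 0.0]
contact_force: [0.3, -0.3, 4.1]
finger_gap: 0.338
gripper_force: 40.0
```

>>> jog_arm(targets=[{"dx": 0, "dy": 0, "dz": -0.05, "rx": 0, "ry": 0, "rz": 0, "gripper": 0.0}, {"dx": 0, "dy": 0, "dz": -0.1, "rx": 0, "ry": 0, "rz": 0, "gripper": 0.0}, {"dx": 0, "dy": 0, "dz": -0.15, "rx": 0, "ry": 0, "rz": 0, "gripper": 0.0}, {"dx": 0, "dy": 0, "dz": -0.15, "rx": 0, "ry": 0, "rz": 0, "gripper": 0.0}, {"dx": 0, "dy": 0, "dz": -0.15, "rx": 0, "ry": 0, "rz": 0, "gripper": 0.0}, {"dx": 0, "dy": 0, "dz": -0.15, "rx": 0, "ry": 0, "rz": 0, "gripper": 0.0}, {"dx": 0, "dy": 0, "dz": -0.05, "rx": 0, "ry": 0, "rz": 0, "gripper": 0.0}, {"dx": 0, "dy": 0, "dz": 0, "rx": 0, "ry": 0, "rz": 0, "gripper": 0.0}])

```text
t: 11.55
ee_pos: [0.5157, 0.2602, 0.2008]
orientation: [0.472, 0.882, 0.0, 0.0]
contact_force: [-0.0, 0.2, -3.6]
finger_gap: 0.337
gripper_force: 40.0
```

```bash
python3 - <<'E'
from h import *
o=observe(); print(o['t'],o['ee_pos'],o['finger_gap'],o['gripper_force'],o['contact_force'],o['joint_pos'].round(2))
tooldelta(o,[0.4802,-0.0842,0.20],-0.0725)
d=shot('wrist','w4')
c=np.clip(d['img'][...,::-1].astype(float)*1.4,0,255).astype(np.uint8)
from scipy.spatial.transform import Rotation as R
M=R.from_quat(o['orientation']).as_matrix()
loc=np.array([[sx*.038,sy*.023,.0406-.006] for sx in(1,-1) for sy in(1,-1)]+[[.05,.035,.0346],[.05,-.035,.0346],[0,0,-.0154]])
p=proj(d,o['ee_pos']+loc@M.T); print(p.round(1).tolist())
for q in p: cv2.circle(c,tuple(int(v*16) for v in q),3*16,(0,0,255),1,cv2.LINE_AA,4)
cv2.imwrite('pics/w4c.png',c)
E
```

```text
11.55 [0.51570411 0.26024534 0.2008333 ] 0.33683600089685634 39.98019576072693 [-0.00584142  0.21946967 -3.60367932] [ 0.09  0.48 -0.8   1.75  0.38  1.08 -0.25]
delta frac [-1.334 -1.103  0.004] rz frac 0.21 cur y-axis yaw 0.588
[[314.5, 189.0], [242.7, 189.0], [311.3, 296.2], [245.9, 296.2], [334.0, 170.2], [223.2, 170.2], [278.7, 278.5]]
```

View pics/w4c.png

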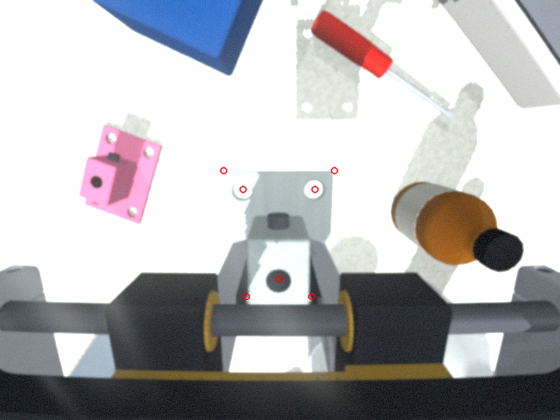

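The holes are at (243,189) and (314,189), matching the predictions for a centred grasp. Carrying it to the base.

>>> jog_arm(targets=[{"dx": -0.07, "dy": -0.058, "dz": 0, "rx": 0, "ry": 0, "rz": 0, "gripper": 0.0}, {"dx": -0.1334, "dy": -0.1103, "dz": 0, "rx": 0, "ry": 0, "rz": 0, "gripper": 0.0}, {"dx": -0.1334, "dy": -0.1103, "dz": 0, "rx": 0, "ry": 0, "rz": 0, "gripper": 0.0}, {"dx": -0.1334, "dy": -0.1103, "dz": 0, "rx": 0, "ry": 0, "rz": 0, "gripper": 0.0}, {"dx": -0.1334, "dy": -0.1103, "dz": 0, "rx": 0, "ry": 0, "rz": 0, "gripper": 0.0}, {"dx": -0.1334, "dy": -0.1103, "dz": 0, "rx": 0, "ry": 0, "rz": 0, "gripper": 0.0}, {"dx": -0.1334, "dy": -0.1103, "dz": 0, "rx": 0, "ry": 0, "rz": 0, "gripper": 0.0}, {"dx": -0.1334, "dy": -0.1103, "dz": 0, "rx": 0, "ry": 0, "rz": 0, "gripper": 0.0}, {"dx": -0.1334, "dy": -0.1103, "dz": 0, "rx": 0, "ry": 0, "rz": 0, "gripper": 0.0}, {"dx": -0.1334, "dy": -0.1103, "dz": 0, "rx": 0, "ry": 0, "rz": 0, "gripper": 0.0}, {"dx": -0.0634, "dy": -0.0523, "dz": 0, "rx": 0, "ry": 0, "rz": 0, "gripper": 0.0}, {"dx": 0, "dy": 0, "dz": 0, "rx": 0, "ry": 0, "rz": 0.042, "gripper": 0.0}, {"dx": 0, "dy": 0, "dz": 0, "rx": 0, "ry": 0, "rz": 0.042, "gripper": 0.0}, {"dx": 0, "dy": 0, "dz": 0, "rx": 0, "ry": 0, "rz": 0.042, "gripper": 0.0}, {"dx": 0, "dy": 0, "dz": 0, "rx": 0, "ry": 0, "rz": 0.042, "gripper": 0.0}, {"dx": 0, "dy": 0, "dz": 0, "rx": 0, "ry": 0, "rz": 0.042, "gripper": 0.0}, {"dx": 0, "dy": 0, "dz": 0.15, "rx": 0, "ry": 0, "rz": 0, "gripper": 0.0}, {"dx": 0, "dy": 0, "dz": 0.15, "rx": 0, "ry": 0, "rz": 0, "gripper": 0.0}, {"dx": 0, "dy": 0, "dz": 0.15, "rx": 0, "ry": 0, "rz": 0, "gripper": 0.0}, {"dx": 0, "dy": 0, "dz": 0, "rx": 0, "ry": 0, "rz": 0, "gripper": 0.0}])

```text
t: 14.1
ee_pos: [0.4788, -0.0835, 0.1088]
orientation: [0.732, 0.682, -0.001, -0.002]
contact_force: [0.4, 0.6, -3.1]
finger_gap: 0.335
gripper_force: 40.0
```

```bash
python3 - <<'E'
from h import *
o=observe(); print(o['t'],o['ee_pos'],o['finger_gap'],o['gripper_force'],o['contact_force'],o['joint_pos'].round(2))
tooldelta(o,[0.4802,-0.0842,0.0756],-0.0725)
E
```

```text
14.1 [ 0.47877171 -0.08345326  0.10880261] 0.33528540576391497 39.98027980327606 [ 0.42428907  0.55475208 -3.08317097] [ 0.61  0.4  -0.59  2.04  0.31  0.79 -0.23]
delta frac [-0.003  0.008  0.166] rz frac 0.001 cur y-axis yaw -0.071
```

>>> jog_arm(targets=[{"dx": -0.003, "dy": 0.008, "dz": 0.05, "rx": 0, "ry": 0, "rz": 0.001, "gripper": 0.0}, {"dx": 0, "dy": 0, "dz": 0.05, "rx": 0, "ry": 0, "rz": 0, "gripper": 0.0}, {"dx": 0, "dy": 0, "dz": 0.04, "rx": 0, "ry": 0, "rz": 0, "gripper": 0.0}, {"dx": 0, "dy": 0, "dz": 0.026, "rx": 0, "ry": 0, "rz": 0, "gripper": 0.0}, {"dx": 0, "dy": 0, "dz": 0, "rx": 0, "ry": 0, "rz": 0, "gripper": 0.0}, {"dx": 0, "dy": 0, "dz": 0, "rx": 0, "ry": 0, "rz": 0, "gripper": 0.0}, {"dx": 0, "dy": 0, "dz": 0, "rx": 0, "ry": 0, "rz": 0, "gripper": 0.0}])

```text
t: 14.98
ee_pos: [0.4819, -0.0848, 0.0775]
orientation: [0.733, 0.68, 0.0, 0.0]
contact_force: [0.1, 0.2, -3.4]
finger_gap: 0.341
gripper_force: 40.0
```

```bash
python3 - <<'E'
from h import *
from scipy.spatial.transform import Rotation as R
o=observe(); print(o['t'],o['ee_pos'],o['finger_gap'],o['gripper_force'],o['contact_force'],o['orientation'])
tooldelta(o,[0.4802,-0.0842,0.0756],-0.0725)
d=shot('wrist','w5'); s=shot('scene','s5'); shot('top','top5')
M=R.from_quat(o['orientation']).as_matrix()
loc=np.array([[.038,sy*.023,z] for sy in(1,-1) for z in (.0346,.0406)])
pf=proj(d,o['ee_pos']+loc@M.T)
a=-.0725; Rz=np.array([[np.cos(a),-np.sin(a)],[np.sin(a),np.cos(a)]])
hb=np.array([[x,y] for x in(.023,-.023) for y in(.038,-.038)])@Rz.T+[.4802,-.0842]
pb=proj(d,np.c_[hb,np.full(4,.02)]); print(pf.round(1).tolist(),pb.round(1).tolist())
lo=pf.min(0).astype(int)-[30,30]
c=d['img'][...,::-1][lo[1]:lo[1]+75,lo[0]:lo[0]+133]; c=cv2.resize(c,(798,450),interpolation=cv2.INTER_CUBIC); c=np.clip(c*1.3,0,255).astype(np.uint8)
print('crop origin',lo)
p=proj(s,[.48,-.084,.03])[0].astype(int); e=s['img'][...,::-1][p[1]-70:p[1]+55,p[0]-95:p[0]+95]
cv2.imwrite('pics/w5c.png',c); cv2.imwrite('pics/s5c.png',cv2.resize(e,(798,525),interpolation=cv2.INTER_CUBIC)); print(p)
E
```

```text
14.975 [ 0.4819475  -0.08477303  0.07749504] 0.3407765209097691 39.98026192188263 [ 0.05510894  0.2351932  -3.4082044 ] [7.32955138e-01 6.80276953e-01 9.41122059e-05 1.57405524e-04]
delta frac [ 0.002 -0.009  0.009] rz frac -0.001 cur y-axis yaw -0.075
[[313.7, 189.0], [312.7, 187.5], [241.9, 189.0], [242.9, 187.6]] [[307.4, 183.2], [305.3, 280.8], [243.0, 183.4], [246.0, 280.9]]
crop origin [211 157]
[229 242]
```

View pics/w5c.png

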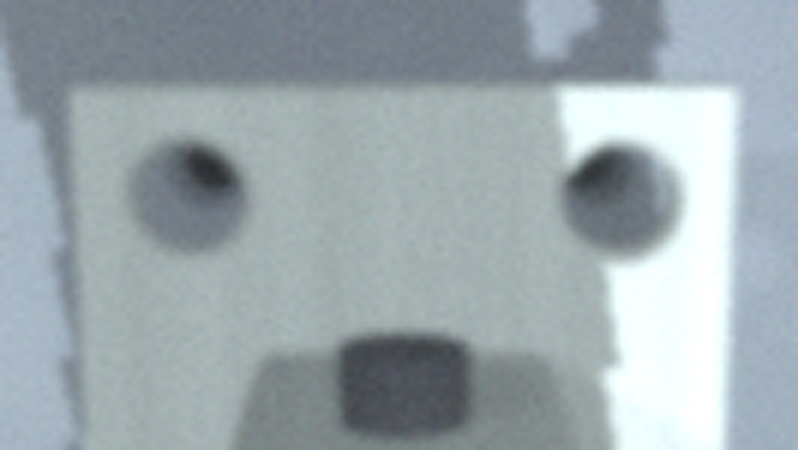

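View pics/s5c.png

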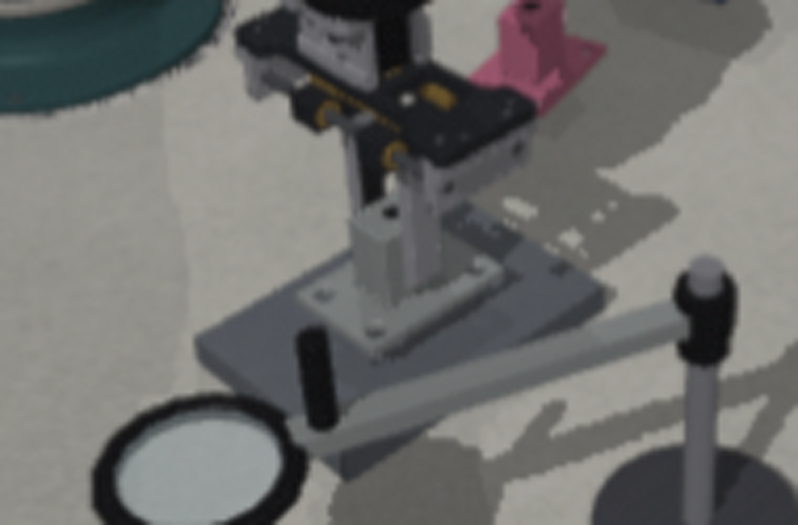

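The flange is held level above the base. The lens is well off it, and the base holes show partly through both front flange holes, near crop (212,165) and (595,165), symmetric from side to side. I've used all ten views, so I'll quantify the offset numerically by fitting a model of each hole.

```bash
cat > fit.py <<'E'
from h import *
from scipy.optimize import minimize
from scipy.spatial.transform import Rotation as R
def run():
    E=[];I=[]
    for _ in range(8):
        d=get_image('wrist'); o=observe(); E.append(o['ee_pos']); I.append(d['img'].astype(float).mean(2))
    E=np.array(E); ee=E.mean(0); print('t',o['t'],'ee',ee.round(4),'sd',E.std(0).round(4)); tooldelta(dict(o,ee_pos=ee),[0.4802,-0.0842,0.0756],-0.0725)
    M=R.from_quat(o['orientation']).as_matrix(); g=np.mean(I,0); ax,ay=M[:2,0],M[:2,1]
    for sy in (1,-1):
        h=ee+M@[.038,sy*.023,.0346]; u0,v0=proj(d,h)[0].round().astype(int)
        n=4; uu,vv=np.meshgrid(np.arange(u0-15,u0+16,1/n)-.5+.5/n,np.arange(v0-15,v0+16,1/n)-.5+.5/n); uv=np.c_[uu.ravel(),vv.ravel()]
        Pl=[pt(d,uv,z)[:,:2] for z in (h[2],h[2]-.006,.02)]
        tgt=g[v0-15:v0+16,u0-15:u0+16].ravel(); box=lambda m:m.reshape(31,n,31,n).mean((1,3)).ravel()
        X=np.tile(np.linspace(-1,1,31),31); Y=np.repeat(np.linspace(-1,1,31),31)
        mask=np.linalg.norm(pt(d,np.c_[X*15+u0,Y*15+v0],h[2])[:,:2]-h[:2],axis=1)<.0085
        def cost(p):
            f=h[:2]+p[0]*ax+p[1]*ay; b=h[:2]+p[2]*ax+p[3]*ay
            i0,i1=[np.linalg.norm(Pl[k]-f,axis=1)<.006 for k in (0,1)]; i2=np.linalg.norm(Pl[2]-b,axis=1)<.004
            c=[box(1.*m) for m in (~i0,i0&~i1,i0&i1&~i2,i0&i1&i2)]
            A=np.c_[c[0],c[1],c[2],c[3],c[0]*X,c[2]*X,c[0]*Y,c[2]*Y][mask]; r=A@np.linalg.lstsq(A,tgt[mask],rcond=None)[0]-tgt[mask]
            return np.sqrt((r**2).mean())
        best=min((minimize(cost,[0,0,x,y],method='Nelder-Mead',options=dict(xatol=2e-5,fatol=1e-3,initial_simplex=np.array([0,0,x,y])+np.vstack([np.zeros(4),np.eye(4)*.0015]))) for x in(-.003,0,.003) for y in (-.003,0,.003)),key=lambda r:r.fun)
        p=best.x*1000; print('hole',sy,'flange',p[:2].round(2),'base',p[2:].round(2),'base-flange mm (tool x,y)',(p[2:]-p[:2]).round(2),'rms',round(best.fun,2),'contrast',tgt.std().round(1))
if __name__=='__main__': run()
E
python3 fit.py
```

```text
t 15.525 ee [ 0.4818 -0.0847  0.0773] sd [0. 0. 0.]
delta frac [ 0.002 -0.008  0.008] rz frac -0.001 cur y-axis yaw -0.074
hole 1 flange [-0.63  0.19] base [-1.24  0.5 ] base-flange mm (tool x,y) [-0.61  0.31] rms 12.94 contrast 45.3
hole -1 flange [-0.28 -0.12] base [0.12 0.61] base-flange mm (tool x,y) [0.4  0.73] rms 6.77 contrast 22.6
```

```bash
cat > fit2.py <<'E'
from h import *
from scipy.optimize import minimize
from scipy.spatial.transform import Rotation as R
o=observe(); M=R.from_quat(o['orientation']).as_matrix(); ee=o['ee_pos']
I=[get_image('wrist') for _ in range(6)]; d=I[0]; g=np.mean([i['img'].astype(float).mean(2) for i in I],0)
ax,ay=M[:2,0],M[:2,1]; n=4; D=[]
for sy in (1,-1):
    h=ee+M@[.038,sy*.023,.0346]; u0,v0=proj(d,h)[0].round().astype(int); w=12; N=2*w+1
    uu,vv=np.meshgrid(np.arange(u0-w,u0+w+1,1/n)-.5+.5/n,np.arange(v0-w,v0+w+1,1/n)-.5+.5/n)
    Pl=[pt(d,np.c_[uu.ravel(),vv.ravel()],z)[:,:2] for z in (h[2],h[2]-.006,.02)]
    D.append((h,Pl,g[v0-w:v0+w+1,u0-w:u0+w+1].ravel(),N))
    if sy==-1: print(g[v0-11:v0+12,u0-11:u0+12].round().astype(int))
def cost(p):
    t=0
    for h,Pl,tg,N in D:
        f=h[:2]+p[0]*ax+p[1]*ay; b=h[:2]+p[2]*ax+p[3]*ay
        box=lambda m:m.reshape(N,n,N,n).mean((1,3)).ravel()
        i0,i1=[np.linalg.norm(Pl[k]-f,axis=1)<.006 for k in (0,1)]; i2=np.linalg.norm(Pl[2]-b,axis=1)<.004
        c=[box(1.*m) for m in (~i0,i0&~i1,i0&i1&~i2,i0&i1&i2)]
        near=box(1.*(np.linalg.norm(Pl[0]-f,axis=1)<.0068))>.5
        # robust class-median model
        A=np.c_[tuple(c)][near]; y=tg[near]; W=np.ones(len(y))
        for _ in range(6):
            x=np.linalg.lstsq(A*W[:,None]**.5,y*W**.5,rcond=None)[0]; r=A@x-y; W=1/(1+(r/8)**2)
        t+=np.log1p((r/8)**2).mean()
    return t
def go(x0,fix=None):
    k=lambda q:cost(q if fix is None else np.r_[q,q[1]+fix]); x0=np.array(x0)
    return minimize(k,x0,method='Nelder-Mead',options=dict(xatol=2e-5,fatol=1e-4,initial_simplex=x0+np.vstack([np.zeros(len(x0)),np.eye(len(x0))*.0012])))
b=min((go([0,0,x,y]) for x in(-.002,0,.002) for y in(-.002,0,.002)),key=lambda r:r.fun); print((b.x*1000).round(2),b.fun)
for s in (-.003,-.002,-.001,0,.001,.002): r=go([0,0,b.x[2]],s); print(s,(r.x*1000).round(2),round(r.fun,3))
E
python3 fit2.py
```

```text
[[132 132 132 133 135 133 133 134 133 133 133 135 134 135 137 137 135 135
  134 134 134 135 133]
 [132 132 132 132 134 133 131 129 127 126 123 123 124 127 130 132 133 135
  134 134 134 135 134]
 [130 130 132 131 129 130 123 119 113 110 107 105 105 109 116 122 128 131
  134 134 134 134 133]
 [132 130 130 129 123 118 112 107 101  96  91  84  80  83  92 105 114 122
  129 131 134 135 134]
 [131 130 127 122 116 108 103  98  93  84  76  66  57  58  66  79  93 108
  120 129 133 134 135]
 [131 128 122 114 108 102  99  95  89  80  70  57  47  43  48  57  68  87
  106 122 129 133 134]
 [129 124 117 109 103 100  97  93  86  78  70  58  44  40  39  44  50  67
   88 110 125 131 132]
 [127 120 111 105 100  99  97  92  86  78  72  60  47  42  39  41  43  51
   72  97 115 128 132]
 [125 117 109 101  99  97  97  93  87  80  74  66  55  47  42  38  40  45
   59  83 105 122 131]
 [124 115 106 101  98  98  97  94  89  84  78  74  64  56  48  45  44  46
   55  77  99 119 129]
 [124 116 106 101  98  98  98  95  90  86  81  76  74  67  61  56  54  57
   64  80  98 117 127]
 [123 114 105 101  99  98  97  96
[... 667 characters left out ...]
 111 105 101  99  97  96  97  96  96  96  96 100 103
  110 120 125 130 133]
 [131 130 130 129 124 120 112 106 102 101  98  99  98  98  99 101 106 113
  119 125 129 133 133]
 [132 131 130 130 129 126 122 116 112 108 105 105 105 105 108 112 116 122
  126 129 131 132 133]
 [131 130 129 130 130 131 129 126 122 120 119 119 118 120 121 123 127 130
  131 132 134 133 133]
 [131 130 129 129 131 132 132 132 130 130 128 128 130 130 131 131 132 132
  133 134 132 134 133]]
[-0.81 -0.08 -0.52 -0.05] 1.1523554850242907
-0.003 [-0.76  0.16 -0.25] 1.681
-0.002 [-0.78  0.15 -0.29] 1.484
-0.001 [-0.78  0.14 -0.42] 1.261
0 [-0.81 -0.09 -0.45] 1.153
0.001 [-0.94 -0.28 -0.48] 1.221
0.002 [-0.97 -0.53 -0.28] 1.373
```

```bash
python3 - <<'E'
from h import *
a=-.0725; Rz=np.array([[np.cos(a),-np.sin(a)],[np.sin(a),np.cos(a)]])
L=np.array([[.023,.038],[-.023,.038],[.023,-.038],[-.023,-.038]]); hb=np.c_[L@Rz.T+[.4802,-.0842],np.full(4,.02)]
def meas(fn,idx,r=7):
    d=load(fn); g=cv2.cvtColor(d['img'],cv2.COLOR_RGB2GRAY).astype(float)
    for i in idx:
        u,v=proj(d,hb[i])[0].round().astype(int); 
        if not(r<u<559-r and r<v<419-r): print(fn,i,'out'); continue
        w=g[v-r:v+r+1,u-r:u+r+1]; m=np.clip(np.median(w)-12-w,0,None); yy,xx=np.mgrid[v-r:v+r+1,u-r:u+r+1]
        if m.sum()<20: print(fn,i,'none'); continue
        P=pt(d,[[(m*xx).sum()/m.sum(),(m*yy).sum()/m.sum()]],.02)[0]; e=(P-hb[i])[:2]@Rz
        print(fn,i,'meas-pred in base axes mm',(e*1000).round(2),'depth',round(m.max(),1))
meas('top0',range(4),4); meas('top1',range(4),4); meas('w2',range(4)); meas('scene0',range(4),4)
E
```

```text
top0 0 meas-pred in base axes mm [-0.19 -0.17] depth 45.0
top0 1 meas-pred in base axes mm [-1.75  3.37] depth 37.0
top0 2 meas-pred in base axes mm [8.03 9.24] depth 82.0
top0 3 meas-pred in base axes mm [-8.22  5.67] depth 77.0
top1 0 meas-pred in base axes mm [-0.04 -0.17] depth 53.0
top1 1 meas-pred in base axes mm [0.03 0.02] depth 55.0
top1 2 meas-pred in base axes mm [0.02 0.19] depth 53.0
top1 3 meas-pred in base axes mm [-0.03 -0.03] depth 51.0
w2 0 meas-pred in base axes mm [ 1.77 -2.05] depth 54.0
w2 1 meas-pred in base axes mm [-0.79  2.45] depth 26.0
w2 2 meas-pred in base axes mm [-6.13 -0.03] depth 96.0
w2 3 meas-pred in base axes mm [ 6.95 -0.38] depth 100.0
scene0 0 none
scene0 1 meas-pred in base axes mm [-6.96  9.45] depth 10.0
scene0 2 none
scene0 3 none
```

The wrist view agrees with the earlier wrist picture: both put the base holes about 1.8 mm in +x from the top camera's estimate. Through the flange holes the remaining offset is only about 0.3 mm. I'll nudge that and lower 1.7 mm.

>>> jog_arm(targets=[{"dx": 0.0015, "dy": 0, "dz": 0.008, "rx": 0, "ry": 0, "rz": 0.0005, "gripper": 0.0}, {"dx": 0, "dy": 0, "dz": 0, "rx": 0, "ry": 0, "rz": 0, "gripper": 0.0}, {"dx": 0, "dy": 0, "dz": 0, "rx": 0, "ry": 0, "rz": 0, "gripper": 0.0}, {"dx": 0, "dy": 0, "dz": 0, "rx": 0, "ry": 0, "rz": 0, "gripper": 0.0}, {"dx": 0, "dy": 0, "dz": 0, "rx": 0, "ry": 0, "rz": 0, "gripper": 0.0}, {"dx": 0, "dy": 0, "dz": 0, "rx": 0, "ry": 0, "rz": 0, "gripper": 0.0}])

```text
t: 16.58
ee_pos: [0.4818, -0.0845, 0.0757]
orientation: [0.733, 0.68, 0.0, -0.0]
contact_force: [-0.8, 0.2, -2.8]
finger_gap: 0.338
gripper_force: 40.0
```

```bash
python3 fit2.py | tail -8; python3 - <<'E'
from h import *
o=observe(); print(o['t'],o['ee_pos'],o['orientation'].round(4),o['contact_force'].round(1),o['gripper_force'],o['finger_gap'])
E
```

```text
132 132 132 133 133]]
[-0.79 -0.07 -0.85  0.07] 1.1831730849028093
-0.003 [-0.78  0.14 -0.22] 1.746
-0.002 [-0.78  0.14 -0.26] 1.515
-0.001 [-0.79  0.11 -0.23] 1.326
0 [-0.76  0.01 -0.88] 1.19
0.001 [-0.98 -0.22 -0.84] 1.275
0.002 [-1.02 -0.24 -0.64] 1.449
16.875 [ 0.4817941  -0.08445565  0.07562091] [ 7.335e-01  6.797e-01 -0.000e+00 -1.000e-04] [ 0.8 -0.1 -3.7] 39.98025834560394 0.3388262423549917
```

The offset is now about 0.1 mm in both axes, the gap is about 15 mm, and the flange is level with a firm grip. Handing in.

```bash
python3 -c "
from station import hand_in
print(hand_in())"
```

```text
the job is handed in; nothing more can be done
None
```

I handed the job in at about 17 s: the magnifier is swung clear to about 1.1 rad, and the flange is gripped at 40 N, level about 15 mm above the base, with its holes over the threaded holes to about 0.1 mm by a fit to the wrist picture (only the two front holes could be seen; the top camera's estimate was about 1.6 mm off, and I trusted the wrist view).

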